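# Tip a sensor housing into the inspection nest and flip the hold-down frame over it

## Robot

A 6-joint arm with a two-finger parallel gripper is mounted at the origin on the work surface. World frame = base frame: x ahead of the robot, y to its left, z up, the work surface at z = 0. Lengths are in m, angles in degrees, forces in N, time in s.
With the tool pointing down it reaches from about 0.325 to 1 m from the base axis. Payload 5.1 kg.
Tool frame: the origin (TCP) lies at the very end of the fingers, on their centre line; the grasp point (between the pads) lies grip_point_offset behind it (grip_point_offset is the distance from the TCP to the grasp point, in m); z points along the fingers, y is the line along which they close (so a half turn about z gives the same grasp; the last joint's range is limited). The gripper opens to 85 mm and grips with 20 to 120 N. Pads are 22 mm wide; open, the fingers measure 114 mm over their backs; the gripper's body (76 mm by 85 mm) begins 54 mm behind the grasp point. The pads swing forward as they close: fully open they stand 13 mm farther back than shut.
Start: joints at [66.83, 7.093, 94.555, -0, 78.352, -4.733], TCP at [0.206, 0.617, 0.202] pointing down, gripper open.
Joint ranges: [-149.61, 149.61], [-58.7, 133.49], [1.44, 155.28], [-77.14, 257.14], [18.33, 153.61], [-166.67, 166.67]. Speed limits (degrees/s): [147.25, 147.25, 180, 180, 180, 180].

## Interface

Orientations are given as [roll, pitch, yaw] about the fixed x, y, z axes, in that order (R = Rz(yaw) Ry(pitch) Rx(roll)).
In Python, from cell import get_obs, grab_frame, finish_job, look_for, cut_out, tip_of, grip_point_offset gives the robot as it stands.
- The arm moves only by the tool servo_tool, never from a script. Its argument "deltas" is one flat list of numbers, 4 for each row, row after row: the shift along the world's x, y, z in m, then the turn about the world's z in degrees. A call has 1 to 12 rows; each row is the pose to reach, as a shift and turn from the pose commanded when the call began; what a row does not reach only later rows make up. A row lasts 1/8 s, in which the tool goes at most 62.5 mm and 10.7 degrees, less where a joint would pass 70% of its speed; a pose out of reach is approached as far as the arm can. A call with a gripper value outside its range is refused whole. "grip" is the finger opening in m, from 0 to 0.0854, set as the call begins (left out, the last holds). The fingers move at their own pace and stop on an object; the grip force is fixed at half the most. Time passes only in rows, so rows that repeat a pose let the fingers close. It gives the time, the measured TCP pose, the force, the opening and the grip force at its end, in the units of the state.
- get_obs(): the state, without advancing time (a new reading comes with each control period).
- grab_frame(name): name is "scene" or "side" or "wrist"; returns a dict with "pixels" (480x640x3 uint8, red, green, blue), "K" (3x3 intrinsics, pixels), "D" ([k1, k2, p1, p2, k3] as OpenCV has them; the pictures are not rectified), "pose" (4x4, takes a point from camera to world coordinates). Camera axes: x right, y up, looking along -z (the intrinsics and any distortion apply to the point x, -y, -z); pixel columns grow to the right and rows downward; lengths in m; the calibration is good to about 2 mm. A picture is of the moment at which its call begins. There is no depth.
- finish_job(): hands the job in; it is judged then, once.
Trained networks look in a picture, given as the dict that the camera call returned (one of the last four; its "shot" number tells which), for a name from the list of things; names that differ only in an ending like _2 or _b are one class to them, and where a whole thing is asked for, a point or a joint stands for the part that bears it (a point fixed in the world has none). Each returns a list of dicts, best first, with "confidence" (0 to 1); they miss things now and then, are a little off and sometimes report something else, mostly with a low value. They report only what shows in the picture. A call takes as long as a camera call. They do not tell look-alikes from the thing itself.
- look_for(query, picture): "position" ([column, row] in pixels, amid what is visible of it).
- cut_out(query, picture): "pixels" (480x640 bool, what is visible of it) and "position" ([column, row] in pixels, amid what is visible of it).
- tip_of(query, picture): "position" ([column, row] in pixels: a listed point, or the origin of a listed thing).
The state is a dict: "clock": time; "joint_pos": joint angles; "qd": joint speeds; "effort": joint torques, N m; "position": TCP position; "tcp_rot": TCP orientation; "ft_force": force on the tool from outside, world axes, zero at the start; "wrist_torque": the same for the moment, N m; "gripper_width": finger opening in m; "grip_force": force on a finger pad.
Only numpy, scipy, OpenCV 4.12 (cv2) and the standard library are available. Lean on these libraries where they do the work, as an engineer would, in place of code of your own. Each camera call takes 0.05 s, during which the arm holds its last target. There are 200 camera calls.

## Task

Tip the standing sensor housing over, towards the end stop of its nest, so that it lies in the channel with its round window facing up, and push it along until it rests against the end stop. Then flip the hinged hold-down frame over it and press the frame fully down. Do all this by pushing only: never lift or carry the housing, and leave the bottle, the jar and the screwdriver where they are.

Things in the scene. Friction and masses are not known exactly. Their poses are not given: they have to be found in the camera images.
- nest: Fixed aluminium nest. Origin on the bench under it; x runs along its channel from the open end (housing stands there) to the end stop, y to the side where the frame is hinged, z up. Plate: x -105 to +95, y -70 to +70 mm, top 12 mm above the bench. Two rails form a 56 mm wide channel: inner faces y = +-28, 7 mm thick, x -100 to +70, tops 22 mm above the bench.
- nest_stop (a point): Middle of the steel end stop's face that the housing must rest against: nest x = +75, y = 0 mm, 26 mm above the bench. The stop is 62 mm wide, 16 mm thick, its top 40 mm above the bench.
- nest_rest (a point): Top centre of the post under the closed frame's free end, 55 mm above the bench at nest x = +35, y = -45 mm; post 30 mm (x) by 12 mm (y).
- housing: Loose grey block, 40 (its x) x 50 (y) x 90 mm tall (z), 0.2 to 0.4 kg, standing in the channel near its open end. Origin: centre of its underside, z up as it stands. Round glass window (34 mm with bezel, 55 mm up) on its -x face, away from the stop. Friction about 0.8 to 1.2: pushed near its top towards the stop it tips, past about 24 degrees it falls over by itself.
- housing_toe (a point): Middle of the lower edge nearest the stop (20 mm along the housing's x from its origin), over which it tips; it stays on the plate, 12 mm above the bench, unless lifted. When tipped the housing lies 40 mm high and 90 mm along the channel, its z axis to the stop, x axis down, origin at the centre of its end away from the stop; it lands 5 to 45 mm short of the stop.
- frame (a joint): Hinge angle of the hold-down frame, rad: 0 = fully down, flat over the lying housing (own stop, 3 mm above it); 1.57 = upright; starts leaning outwards (nest +y) at 1.85 to 2.05; limit 2.1. Stiff hinge (friction 0.12 N m, about 1.2 N at the bar): it stays wherever it is left and must be pushed all the way.
- frame_hinge (a point): Middle of the frame's hinge line, at nest x = +35, y = +60 mm, 58 mm above the bench; the line runs along the nest's x, held by two posts 10 x 16 mm at x = -2 and +72, tops 66 mm above the bench. Closing swings the frame's free end up over the hinge and down to nest -y.
- frame_bar (a point): Centre of the free-end bar of the steel frame, 100 mm from the hinge line: bar 52 mm along the nest's x, 24 mm broad, 6 mm thick. The frame is 6 mm thick, 52 mm wide, 112 mm from hinge line to free edge, 0.12 kg, open window 15 to 88 mm from the hinge line. Site y points to the hinge; z out of the face that is on top when down.
- bottle: Bystander: closed white plastic bottle, 64 mm diameter, 170 mm tall, standing; origin at the centre of its underside.
- jar: Bystander: glass jar with steel lid, 56 mm diameter, 65 mm tall, standing; origin at the centre of its underside.
- driver: Bystander: black-handled screwdriver lying on the bench along its x axis, handle to -x; origin under its middle.
Things that resemble listed ones, but are neither listed nor needed, are in the scene too. Leave any green or pink look-alike of the housing alone.

How it is judged:
By the outcome, as a careful person would: the job done as asked, in the order asked, and still so for the second after the job is handed in, with the robot touching nothing.
It also fails if it takes over 62 s, if anything falls off the work surface, if the arm or the gripper's body presses on something with over 40 N, if the wrist force passes 120 N, or if a joint passes its speed limit or range.

## Working session

There is one attempt and no reset: what is moved stays moved. The work goes in short steps, Python scripts to look and compute and a tool call to move; the robot and the scene stay as the last step left them, time stands still between calls to the robot, and variables do not carry over. Pictures are saved under pics/ and viewed, at most 10 in all, crops included, and the job is handed in when it is done.

Besides the shell and the picture viewer there is one more tool, called after "Call:" as name(argument=value, ...) on one line, values as JSON. servo_tool: Moves the arm, as the interface text tells. Its arguments: {"type":"object","properties":{"deltas":{"type":"array"},"grip":{"type":"number"}},"required":["deltas"]}

```bash
mkdir -p pics; ls
cat > h.py <<'E'
import numpy as np, cv2
from cell import *
def ray(p,f):
    u=cv2.undistortPoints(np.array([[p]],float),np.array(f["K"],float),np.array(f["D"],float))[0,0]
    T=np.array(f["pose"]); return T[:3,3], T[:3,:3]@np.array([u[0],-u[1],-1.])
def at_z(p,f,z):
    o,d=ray(p,f); return o+d*(z-o[2])/d[2]
def proj(X,f):
    T=np.array(f["pose"]); c=(np.atleast_2d(X)-T[:3,3])@T[:3,:3]
    c=c*[1,-1,-1]
    return cv2.projectPoints(c,np.zeros(3),np.zeros(3),np.array(f["K"],float),np.array(f["D"],float))[0][:,0]
def tri(obs):
    A=np.zeros((3,3));b=np.zeros(3)
    for p,f in obs:
        o,d=ray(p,f);d=d/np.linalg.norm(d);M=np.eye(3)-np.outer(d,d);A+=M;b+=M@o
    return np.linalg.solve(A,b)
def save(f,n): cv2.imwrite("pics/"+n,f["pixels"][:,:,::-1])
E
python3 - <<'E'
from h import *
np.set_printoptions(precision=4,suppress=True)
F={n:grab_frame(n) for n in("scene","side","wrist")}
P={}
for n,f in F.items():
    save(f,n+"0.png"); print(n,np.array(f["pose"])[:3,3])
    for q in("nest","nest_stop","nest_rest","housing","housing_toe","frame_hinge","frame_bar","bottle","jar","driver"):
        r=tip_of(q,f); print(n,q,[(np.round(x["position"],1).tolist(),round(x["confidence"],2)) for x in r[:3]])
        if r: P.setdefault(q,[]).append((r[0]["position"],f))
for q,o in P.items():
    if len(o)>1: print(q,tri(o), tri(o[:2]))
print(get_obs()["clock"],grip_point_offset)
im=np.hstack([cv2.resize(F[n]["pixels"],(400,300)) for n in("scene","side")])
E
```

```text
pics
scene [1.0589 0.5083 0.9473]
scene nest [([328.4, 252.4], 0.66)]
scene nest_stop [([322.0, 279.2], 0.95)]
scene nest_rest [([328.8, 241.3], 0.73), ([356.5, 257.3], 0.56), ([300.5, 249.7], 0.55)]
scene housing [([379.9, 194.7], 0.83), ([301.6, 186.3], 0.67), ([332.9, 229.4], 0.64)]
scene housing_toe [([301.2, 180.8], 0.8), ([327.4, 241.6], 0.65), ([388.7, 198.6], 0.58)]
scene frame_hinge [([356.1, 255.9], 0.95)]
scene frame_bar [([383.6, 229.6], 0.87)]
scene bottle [([238.6, 223.3], 0.86)]
scene jar [([223.6, 269.3], 0.62)]
scene driver [([449.1, 284.2], 0.74), ([327.9, 240.6], 0.55), ([243.0, 222.6], 0.27)]
side [ 0.4368 -0.8348  0.7019]
side nest [([246.9, 200.1], 0.74), ([310.4, 257.8], 0.57)]
side nest_stop []
side nest_rest [([335.7, 237.3], 0.61)]
side housing [([263.2, 324.3], 0.68), ([285.4, 261.3], 0.6)]
side housing_toe [([204.5, 267.2], 0.96), ([294.1, 257.1], 0.7), ([253.5, 328.8], 0.7)]
side frame_hinge [([301.1, 218.2], 0.91)]
side frame_bar [([285.3, 169.9], 0.72)]
side bottle []
side jar [([402.7, 290.7], 0.58)]
side driver [([353.3, 316.3], 0.59), ([247.0, 201.9], 0.57)]
wrist [0.1393 0.6381 0.3721]
wrist nest []
wrist nest_stop []
wrist nest_rest []
wrist housing []
wrist housing_toe []
wrist frame_hinge []
wrist frame_bar []
wrist bottle []
wrist jar []
wrist driver []
nest [0.5101 0.113  0.084 ] [0.5101 0.113  0.084 ]
nest_rest [0.5873 0.0734 0.0605] [0.5873 0.0734 0.0605]
housing [ 0.3951  0.0067 -0.0507] [ 0.3951  0.0067 -0.0507]
housing_toe [ 0.4149 -0.0665  0.0692] [ 0.4149 -0.0665  0.0692]
frame_hinge [0.5491 0.1388 0.0551] [0.5491 0.1388 0.0551]
frame_bar [0.5243 0.1766 0.1491] [0.5243 0.1766 0.1491]
jar [ 0.7208 -0.0557  0.0004] [ 0.7208 -0.0557  0.0004]
driver [ 0.5304  0.1869 -0.1289] [ 0.5304  0.1869 -0.1289]
1.65 0.0187
```

View pics/scene0.png

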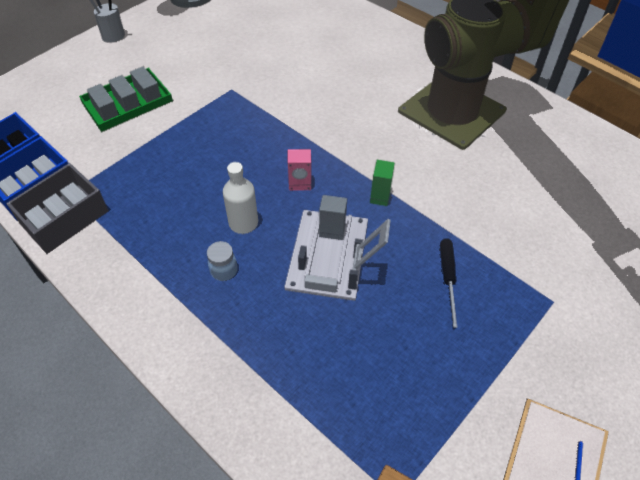

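View pics/side0.png

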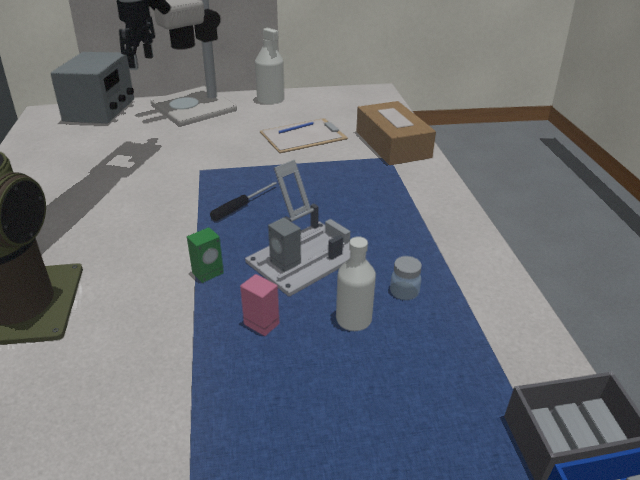

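The scene view shows the nest with its plate corners near (308,212), (368,218), (356,297) and (288,290). The grey housing stands at (333,218), and the frame leans outwards, its bar near (385,230). The pink (300,170) and green (382,183) blocks are the look-alikes. The side view shows the plate corners near (247,261), (290,290) and (355,248), the housing at (285,245) and the frame bar at (288,165).

```bash
cat > fit.py <<'E'
from h import *
from scipy.optimize import least_squares
np.set_printoptions(precision=4,suppress=True)
def N2W(p,q):
    x,y,a=p; q=np.atleast_2d(q)/1000.; c,s=np.cos(a),np.sin(a)
    return np.c_[x+c*q[:,0]-s*q[:,1], y+s*q[:,0]+c*q[:,1], q[:,2]]
E
python3 - <<'E'
from fit import *
F={n:grab_frame(n) for n in("scene","side")}
C=[[-105,-70,12],[-105,70,12],[95,70,12],[95,-70,12],[75,0,26],[35,-45,55],[35,60,58]]
S=[(308,212),(368,218),(356,297),(288,290),(322,279.2),(300.5,249.7),(356.1,255.9)]
D=[(290,290),(247,261),None,(355,248),None,(335.7,237.3),(301.1,218.2)]
O=[("scene",C[i],S[i]) for i in range(7)]+[("side",C[i],D[i]) for i in range(7) if D[i]]
def res(p): return np.concatenate([proj(N2W(p,q),F[n])[0]-np.array(z) for n,q,z in O])
r=least_squares(res,[0.53,0.08,-0.3],loss="soft_l1",f_scale=2)
print(r.x,np.degrees(r.x[2])); print(res(r.x).reshape(-1,2).round(1))
p=r.x
# housing masks
def hm(f,c):
    for m in cut_out("housing",f):
        if np.hypot(*(np.array(m["position"])-c))<15: return m["pixels"]
H={}
for n,c in(("scene",(333,218)),("side",(285,245))):
    m=hm(F[n],c); H[n]=m
    if m is not None: print(n,m.sum(),[k.tolist() for k in cv2.boxPoints(cv2.minAreaRect(np.argwhere(m)[:,::-1].astype(np.float32)))])
# fit housing (nest x, y, yaw) to silhouettes via hull overlap
def hull(h,n):
    hx,hy,a=h; c,s=np.cos(a),np.sin(a)
    q=[[hx+c*u-s*v,hy+s*u+c*v,12+w] for u in(-20,20) for v in(-25,25) for w in(0,90)]
    return cv2.convexHull(proj(N2W(p,q),F[n]).astype(np.float32))
def cost(h):
    t=0
    for n,m in H.items():
        if m is None: continue
        k=np.zeros((480*4,640*4),np.uint8); cv2.fillConvexPoly(k,(hull(h,n)*4).astype(int),1)
        t+=np.abs(cv2.resize(k.astype(np.float32),(640,480),interpolation=cv2.INTER_AREA)-m).sum()
    return t
from scipy.optimize import minimize
b=min((minimize(cost,[x,0,a],method="Nelder-Mead",options=dict(initial_simplex=[[x,0,a],[x+8,0,a],[x,4,a],[x,0,a+.1]])) for x in(-80,-60) for a in(0,)),key=lambda r:r.fun)
print("housing",b.x,b.fun)
# frame: nest angle from bar
bs=[tip_of("frame_bar",F[n])[0]["position"] for n in F]
def rb(t): return np.concatenate([proj(N2W(p,[35,60-100*np.cos(t[0]),58+100*np.sin(t[0])]),F[n])[0]-z for n,z in zip(F,bs)])
r=least_squares(rb,[1.95]);print("frame",r.x,r.fun)
np.save("nest.npy",p)
for n,c in(("scene",(328,245)),("side",(295,230))):
    im=F[n]["pixels"].copy()
    for h in[b.x]: cv2.polylines(im,[hull(h,n).astype(int)],True,(255,0,0),1)
    for q in C: cv2.circle(im,tuple(int(v) for v in proj(N2W(p,q),F[n])[0].round()),1,(255,255,0),-1)
    cr=im[c[1]-75:c[1]+75,c[0]-65:c[0]+65]; F[n+"c"]=cv2.resize(cr,(390,450),interpolation=cv2.INTER_CUBIC)
cv2.imwrite("pics/ov.png",np.hstack([F["scenec"],F["sidec"]])[:,:,::-1])
for nm in("bottle","jar","driver"):
    print(nm,[at_z(x["position"],F["scene"],0.0) for x in tip_of(nm,F["scene"])[:1]])
E
```

```text
[0.5549 0.0749 0.5997] 34.358195516039196
[[-5.9 -2.4]
 [-1.  -0.5]
 [ 0.8  0.6]
 [-3.  -1.9]
 [ 0.3  1. ]
 [ 2.   2.2]
 [ 0.4  1.9]
 [-0.2  2.2]
 [-2.9 -2.8]
 [ 9.2  0.5]
 [-0.6  0.4]
 [-1.5 -3.3]]
scene 1106 [[317.0000305175781, 237.0], [320.8934631347656, 194.17214965820312], [347.5820007324219, 196.598388671875], [343.6885681152344, 239.42623901367188]]
side 1469 [[267.5753173828125, 218.53424072265625], [299.8643798828125, 217.33834838867188], [301.8643798828125, 271.3383483886719], [269.5753173828125, 272.53424072265625]]
housing [-55.147    2.0943  -0.0226] 193.5625
frame [2.0013] [ 1.0819 -0.5894  1.7497  4.0016]
bottle [array([ 0.6158, -0.1155, -0.    ])]
jar [array([ 0.7188, -0.0606,  0.    ])]
driver [array([0.442 , 0.2983, 0.    ])]
```

View pics/ov.png

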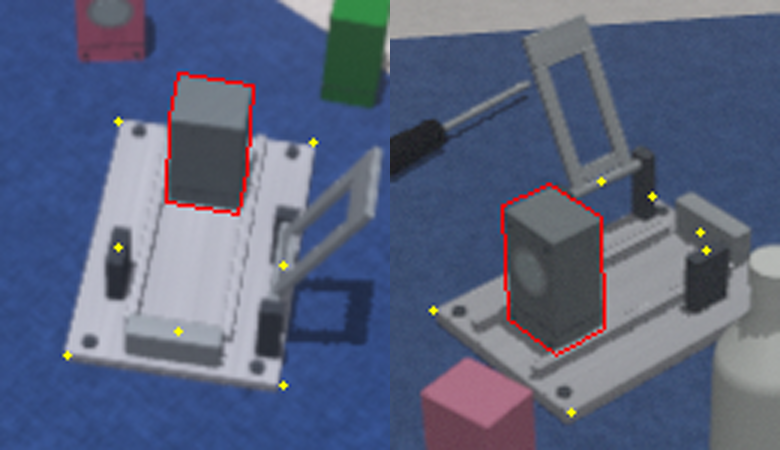

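The overlay matches: the nest pose and the housing outline agree with the picture to about a pixel or two. I'll refine once with the better corners and work out the waypoints.

Run:
```python
from fit import *
F={n:grab_frame(n) for n in("scene","side")}
C=[[-105,-70,12],[-105,70,12],[95,70,12],[95,-70,12],[75,0,26],[35,-45,55]]
S=[(302.3,210.7),(367.3,217.7),(357.3,298.7),(284.7,288.3),(322,279.2),(302,249.7)]
D=[(290,294.5),(245.7,257.7),None,None,None,(335.7,239)]
O=[("scene",C[i],S[i]) for i in range(6)]+[("side",C[i],D[i]) for i in range(6) if D[i]]
def res(p): return np.concatenate([proj(N2W(p,q),F[n])[0]-np.array(z) for n,q,z in O])
p=least_squares(res,np.load("nest.npy"),loss="soft_l1",f_scale=1).x
print(p[:2],np.degrees(p[2])); print(res(p).reshape(-1,2).round(1).tolist()); np.save("nest.npy",p)
o=get_obs(); print(o["position"],o["tcp_rot"],o["joint_pos"],o["ft_force"])
for q in([-120,1,200],[-120,1,88],[-35,1,88],[-65,0,30],[35,130,200]): print(q,N2W(p,q)[0],N2W(p,q)[0]-o["position"])
for px in((380,203),(299,188)): 
    w=at_z(px,F["scene"],0); d=w[:2]-p[:2]; c,s=np.cos(p[2]),np.sin(p[2]); print("lookalike base",w,c*d[0]+s*d[1],-s*d[0]+c*d[1])
```

```text
[0.5556 0.0748] 34.11144352133057
[[-0.3, -1.0], [-0.4, 0.0], [-1.0, -0.9], [-0.2, -0.2], [-0.1, 1.2], [0.1, 2.3], [-0.1, -2.3], [-1.3, 0.3], [-0.3, -1.2]]
[0.2056 0.6166 0.2022] [-179.9974   -0.0004  161.5603] [66.828   7.0943 94.5559  0.0002 78.3524 -4.7324] [0.2564 0.6183 0.7068]
[-120, 1, 200] [0.4557 0.0083 0.2   ] [ 0.25   -0.6083 -0.0022]
[-120, 1, 88] [0.4557 0.0083 0.088 ] [ 0.25   -0.6083 -0.1142]
[-35, 1, 88] [0.526 0.056 0.088] [ 0.3204 -0.5606 -0.1142]
[-65, 0, 30] [0.5017 0.0383 0.03  ] [ 0.2961 -0.5783 -0.1722]
[35, 130, 200] [0.5116 0.2021 0.2   ] [ 0.306  -0.4145 -0.0022]
lookalike base [0.3695 0.0625 0.    ] -0.1609481148543543 0.09419316160230011
lookalike base [ 0.46   -0.0979  0.    ] -0.17601018209791555 -0.08936785279297257
```

Call:
servo_tool(deltas=[0.02,-0.05,0,-3,0.042,-0.1,0,-6,0.063,-0.155,0,-10,0.085,-0.205,0,-13,0.105,-0.255,0,-17,0.125,-0.305,0,-20,0.147,-0.355,0,-24,0.167,-0.405,0,-27,0.188,-0.455,0,-30,0.208,-0.505,0,-33,0.23,-0.56,0,-35.5,0.25,-0.608,0,-37.5], grip=0)

```text
clock: 3.7
position: [0.4561, 0.0066, 0.2026]
tcp_rot: [179.9, 0.0, 123.9]
ft_force: [0.8, -0.2, 0.1]
gripper_width: 0.0001
grip_force: 0.0
```

Call:
servo_tool(deltas=[0,0,-0.03,0,0,0,-0.07,0,0,0,-0.1,0,0,0.001,-0.113,0,0.01,0.007,-0.113,0,0.018,0.013,-0.113,0,0.022,0.016,-0.113,0,0.025,0.018,-0.113,0,0.028,0.02,-0.113,0])

```text
clock: 4.82
position: [0.4839, 0.0288, 0.0895]
tcp_rot: [180.0, 0.0, 124.1]
ft_force: [-0.4, -0.1, -0.5]
gripper_width: 0.0003
grip_force: 0.0
```

Call:
servo_tool(deltas=[0.004,0.003,0,0,0.008,0.006,0,0,0.012,0.008,0,0,0.016,0.011,0,0,0.02,0.014,0,0,0.024,0.016,0,0,0.028,0.019,0,0,0.028,0.019,0,0])

```text
clock: 5.82
position: [0.5119, 0.0478, 0.0892]
tcp_rot: [-180.0, -0.0, 124.1]
ft_force: [-0.0, -0.8, -0.4]
gripper_width: -0.0002
grip_force: 0.0
```

```bash
cat > duo.py <<'E'
from fit import *
import sys
F={n:grab_frame(n) for n in("scene","side")}
L=[]
for n,c in(("scene",(328,245)),("side",(295,230))):
    L.append(cv2.resize(F[n]["pixels"][c[1]-75:c[1]+75,c[0]-65:c[0]+65],(390,450),interpolation=cv2.INTER_CUBIC))
cv2.imwrite("pics/"+sys.argv[1],np.hstack(L)[:,:,::-1]); print(get_obs()["clock"])
E
python3 duo.py tip1.png
```

```text
5.925
```

View pics/tip1.png

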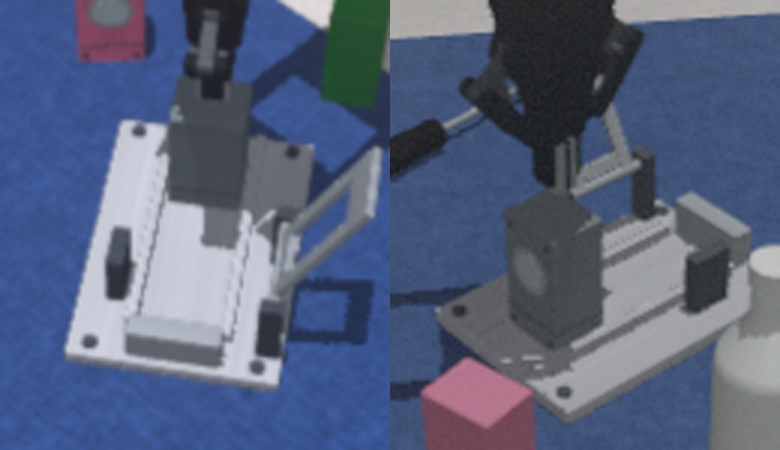

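The housing still stands in its old place, at (210,140) in the scene crop. The finger ends are hidden at its far top edge, (210,95) in the scene crop and (568,185) in the side crop. I'll project the TCP to see why there was no contact.

Run:
```python
from fit import *
p=np.load("nest.npy"); o=get_obs(); X=np.array(o["position"]); print(X)
for n,c in(("scene",(328,245)),("side",(295,230))):
    f=grab_frame(n); 
    for z in(0,.03,.06): 
        print(n,z,proj(X+[0,0,z],f)[0], (proj(X+[0,0,z],f)[0]-[c[0]-65,c[1]-75])*3+([390,0] if n=="side" else [0,0]))
    for q in([-55,2,102],[-75,2,102],[-35,2,102],[-55,2,12]): print(q,(proj(N2W(p,q),f)[0]-[c[0]-65,c[1]-75])*3+([390,0] if n=="side" else [0,0]))
    for m in cut_out("housing",f):
        if np.hypot(*(np.array(m["position"])-(dict(scene=(333,218),side=(285,245))[n])))<25: print(n,m["confidence"],m["position"],cv2.boundingRect(m["pixels"].astype(np.uint8)))
```

```text
[0.5116 0.0476 0.0892]
scene 0 [332.9369 209.6285] [209.8108 118.8854]
scene 0.03 [333.3687 199.6744] [211.1061  89.0233]
scene 0.06 [333.8185 189.282 ] [212.4554  57.846 ]
[-55, 2, 102] [210.7526 102.3568]
[-75, 2, 102] [214.9009  79.511 ]
[-35, 2, 102] [206.5107 125.7125]
[-55, 2, 12] [207.0847 186.3509]
scene 0.96 [333.7, 217.7] (318, 195, 30, 45)
side 0 [285.5861 230.2952] [556.7582 225.8856]
side 0.03 [285.1331 217.0647] [555.3993 186.194 ]
side 0.06 [284.6688 203.3999] [554.0064 145.1996]
[-55, 2, 102] [552.3015 211.2111]
[-75, 2, 102] [527.5516 223.4564]
[-35, 2, 102] [576.5605 199.2136]
[-55, 2, 12] [556.4123 324.5597]
side 0.63 [282.7, 241.4] (267, 219, 35, 54)
```

Run:
```python
from fit import *
F={n:grab_frame(n) for n in("scene","side","wrist")}
X=np.array(get_obs()["position"])
def cr(n,c,w,h,s): 
    im=F[n]["pixels"][c[1]-h//2:c[1]+h//2,c[0]-w//2:c[0]+w//2]
    return cv2.resize(im,(w*s,h*s),interpolation=cv2.INTER_LANCZOS4)
a=np.hstack([cr("scene",(333,210),80,60,5),cr("side",(285,225),80,60,5)])
b=np.hstack([cv2.resize(F["wrist"]["pixels"],(400,300)),cr("wrist",(320,240),100,75,4)])
cv2.imwrite("pics/zoom.png",np.vstack([a,b])[:,:,::-1])
f=F["wrist"]; print(proj(X,f),proj(X+[0,0,.03],f))
```

```text
[[325.7434 278.6506]] [[325.7665 307.8322]]
```

View pics/zoom.png

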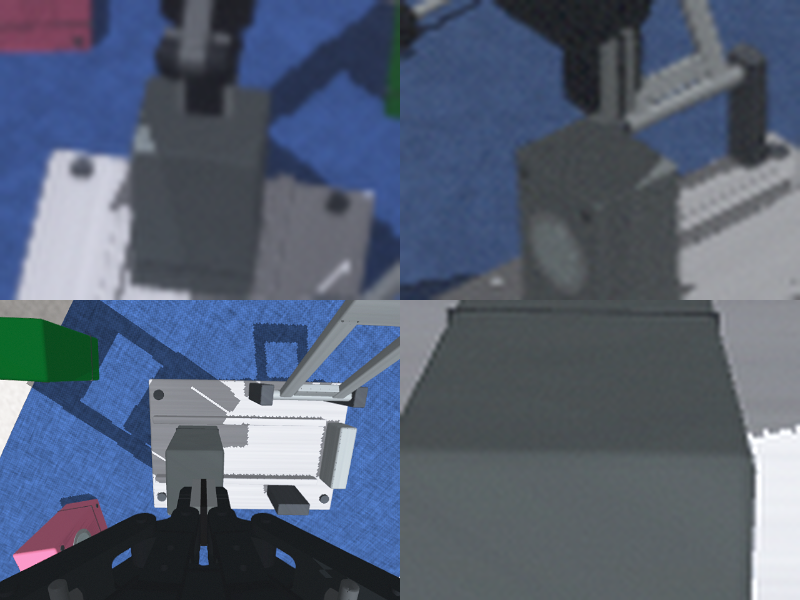

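Run:
```python
from fit import *
p=np.load("nest.npy"); f=grab_frame("wrist"); X=np.array(get_obs()["position"])
C=[[-105,-70,12],[-105,70,12],[95,-70,12],[-75,27,102],[-35,27,102],[-75,27,12],[35,-45,55],[75,31,40],[75,-31,40]]
for q in C: print(q,proj(N2W(p,q),f)[0].round(1), (proj(N2W(p,q),f)[0]*.625+[0,300]).round())
print("tip",[ (z,(proj(X+[0,0,z],f)[0]*.625+[0,300]).round()) for z in(0,.01,.02,.03,.05)])
print(get_obs()["gripper_width"],np.array(f["pose"])[:3,3]-X)
```

```text
[-105, -70, 12] [249.7 332.8] [156. 508.]
[-105, 70, 12] [237.2 125.2] [148. 378.]
[95, -70, 12] [533.7 331.7] [334. 507.]
[-75, 27, 102] [269.3 234.3] [168. 446.]
[-35, 27, 102] [366.1 234.2] [229. 446.]
[-75, 27, 12] [288.7 195.5] [180. 422.]
[35, -45, 55] [475.2 331.5] [297. 507.]
[75, 31, 40] [549.4 197.5] [343. 423.]
[75, -31, 40] [533.8 298. ] [334. 486.]
tip [(0, array([204., 474.])), (0.01, array([204., 480.])), (0.02, array([204., 486.])), (0.03, array([204., 492.])), (0.05, array([204., 509.]))]
0.00015370964988936257 [-0.039   0.0576  0.171 ]
```

The wrist view shows the fingertips over the housing's top. In all three views the tips sit about 15–20 mm higher than the reported TCP, so they slid just over the housing. I'll back off, go lower and push again.

Call:
servo_tool(deltas=[-0.015,-0.01,0.002,0,-0.03,-0.02,0.002,0,-0.045,-0.0305,0.002,0,-0.045,-0.0305,0,0,-0.045,-0.0305,-0.015,0,-0.045,-0.0305,-0.025,0,-0.045,-0.0305,-0.025,0])

```text
clock: 7.2
position: [0.4655, 0.0174, 0.0624]
tcp_rot: [-179.8, -0.1, 124.1]
ft_force: [0.6, -0.4, -0.3]
gripper_width: -0.0
grip_force: 0.0
```

Call:
servo_tool(deltas=[0.004,0.003,0,0,0.008,0.0055,0,0,0.012,0.008,0,0,0.0145,0.01,0,0,0.017,0.0115,0,0,0.0195,0.013,0,0,0.022,0.015,0,0])

```text
clock: 8.07
position: [0.4886, 0.0322, 0.064]
tcp_rot: [-180.0, -0.0, 124.1]
ft_force: [0.4, -0.7, 0.5]
gripper_width: -0.0
grip_force: 0.4
```

Call:
servo_tool(deltas=[0.0025,0.0015,0,0,0.005,0.0035,0,0,0.0075,0.005,0,0,0.01,0.007,0,0,0.0125,0.0085,0,0,0.0145,0.01,0,0,0.0145,0.01,0,0,0.0145,0.01,0,0])

```text
clock: 9.07
position: [0.503, 0.0421, 0.0642]
tcp_rot: [-180.0, -0.0, 124.1]
ft_force: [-0.4, -0.1, -0.1]
gripper_width: -0.0001
grip_force: 0.1
```

```bash
python3 duo.py tip2.png
```

```text
9.175
```

View pics/tip2.png

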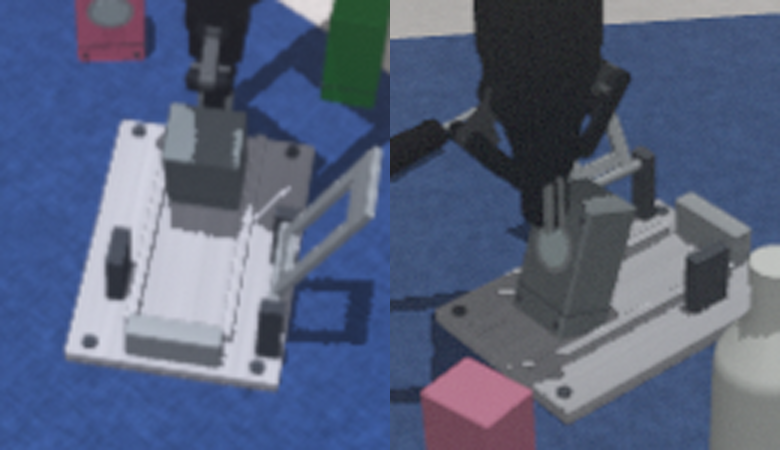

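The housing is now tilting about 15–18° towards the stop, with the fingertips on its window face. I'll keep pushing.

Call:
servo_tool(deltas=[0.0025,0.0015,0,0,0.005,0.0035,0,0,0.0075,0.005,0,0,0.01,0.007,0,0,0.0125,0.0085,0,0,0.0145,0.01,0,0,0.0145,0.01,0,0,0.0145,0.01,0,0,0.0145,0.01,0.02,0,0.0145,0.01,0.02,0])

```text
clock: 10.42
position: [0.5189, 0.0521, 0.0858]
tcp_rot: [179.8, 0.1, 124.1]
ft_force: [0.0, -0.1, -0.1]
gripper_width: 0.0
grip_force: 0.0
```

```bash
python3 duo.py tip3.png
```

```text
10.525
```

View pics/tip3.png

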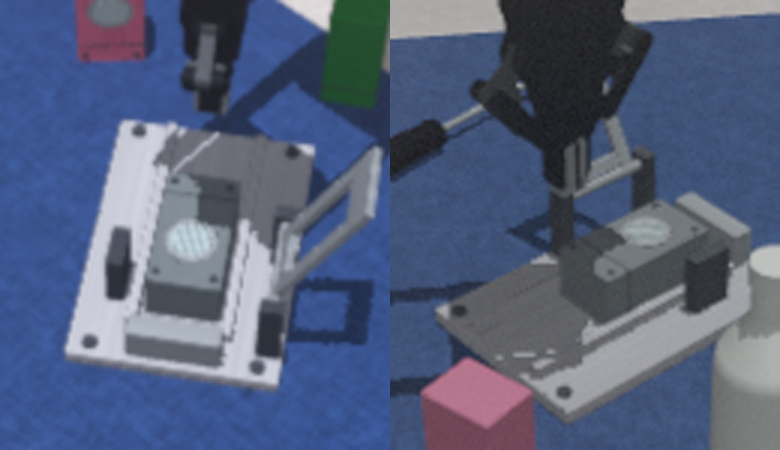

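The housing lies flat with its window up at (190,240) in the scene crop, about 20 mm short of the stop. Next I'll drop behind it and push it to the stop.

Call:
servo_tool(deltas=[-0.013,-0.009,0,0,-0.0265,-0.018,0,0,-0.0265,-0.018,-0.02,0,-0.0265,-0.018,-0.045,0,-0.0265,-0.018,-0.06,0,-0.0265,-0.018,-0.064,0,-0.021,-0.014,-0.064,0,-0.014,-0.0095,-0.064,0,-0.007,-0.005,-0.064,0,-0.003,-0.002,-0.064,0,0,0,-0.064,0,0.001,0.001,-0.064,0])

```text
clock: 12.02
position: [0.5187, 0.0533, 0.0202]
tcp_rot: [-180.0, -0.0, 124.1]
ft_force: [-0.5, -0.0, -0.5]
gripper_width: 0.0001
grip_force: 0.0
```

Call:
servo_tool(deltas=[0.0015,0.001,0,0,0.003,0.002,0,0,0.0045,0.003,0,0,0.006,0.004,0,0,0.0075,0.005,0,0,0.008,0.0055,0,0])

```text
clock: 12.78
position: [0.5266, 0.0587, 0.02]
tcp_rot: [180.0, -0.0, 124.1]
ft_force: [-1.7, -1.7, -0.2]
gripper_width: -0.0001
grip_force: 1.2
```

Call:
servo_tool(deltas=[0.001,0.0007,0,0,0.002,0.0014,0,0,0.003,0.002,0,0])

```text
clock: 13.15
position: [0.5296, 0.0607, 0.0201]
tcp_rot: [180.0, -0.0, 124.1]
ft_force: [-0.9, -0.9, -0.4]
gripper_width: -0.0002
grip_force: 0.9
```

Call:
servo_tool(deltas=[0.0012,0.0008,0,0,0.0025,0.0017,0,0,0.0037,0.0025,0,0,0.005,0.0034,0,0])

```text
clock: 13.65
position: [0.5346, 0.064, 0.0202]
tcp_rot: [-180.0, -0.0, 124.1]
ft_force: [-3.9, -0.9, -0.9]
gripper_width: 0.0002
grip_force: 2.0
```

Call:
servo_tool(deltas=[0.0012,0.0008,0,0,0.0025,0.0017,0,0])

```text
clock: 13.9
position: [0.5346, 0.0644, 0.0199]
tcp_rot: [-179.6, -0.1, 124.1]
ft_force: [-12.3, -8.4, 7.6]
gripper_width: 0.0002
grip_force: 7.3
```

Run:
```python
from fit import *
F={n:grab_frame(n) for n in("scene","wrist")}
p=np.load("nest.npy")
o=get_obs(); print(o["position"],o["ft_force"])
f=F["scene"]; a=cv2.resize(f["pixels"][215:300,285:365],(560,595),interpolation=cv2.INTER_CUBIC)
cv2.imwrite("pics/push.png",a[:,:,::-1])
```

```text
[0.5346 0.0644 0.02  ] [-10.3938  -6.19     6.0388]
```

View pics/push.png

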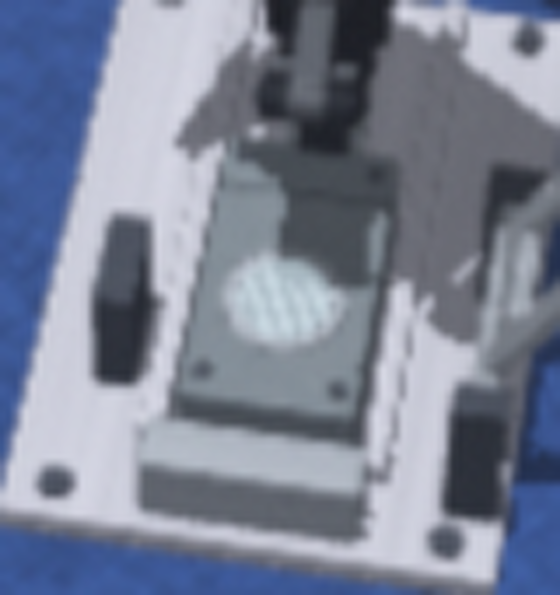

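The force jumped to about 15 N and motion stopped. The housing's front edge, at (270,410) in the crop, is against the stop, window up. I'll back off, lift, and go over to the outer side of the frame.

Call:
servo_tool(deltas=[-0.006,-0.004,0,0,-0.012,-0.008,0,0,-0.012,-0.008,0.05,0,-0.012,-0.008,0.1,0,-0.012,-0.008,0.15,0,-0.012,-0.008,0.2,0,-0.016,0.02,0.2,0,-0.02,0.06,0.2,0,-0.025,0.1,0.2,0,-0.03,0.13,0.2,0,-0.031,0.145,0.2,0,-0.031,0.145,0.17,0])

```text
clock: 15.5
position: [0.5082, 0.2121, 0.1932]
tcp_rot: [179.6, 0.1, 124.1]
ft_force: [0.4, -0.1, 0.4]
gripper_width: 0.0
grip_force: 0.0
```

Run:
```python
from fit import *
p=np.load("nest.npy"); o=get_obs(); X=np.array(o["position"]); c,s=np.cos(p[2]),np.sin(p[2]); d=X[:2]-p[:2]
print(X,"nest",c*d[0]+s*d[1],-s*d[0]+c*d[1])
F={n:grab_frame(n) for n in("scene","side")}
f=F["scene"]; print("old tip",[proj([.5189,.0521,.0858+z],f)[0] for z in(0,.01,.02)],"seen 333,207.3")
L=[]
for n in F:
    im=F[n]["pixels"].copy(); q=proj(X,F[n])[0]; q2=proj(X+[0,0,.02],F[n])[0]; print(n,q,q2)
    u,v=int(q[0]),int(q[1])
    big=cv2.resize(im[v-50:v+50,u-40:u+40],(400,500),interpolation=cv2.INTER_CUBIC)
    for k,col in((q,(255,0,0)),(q2,(255,255,0))): cv2.circle(big,tuple(int(t) for t in (k-[u-40,v-50])*5),3,col,-1)
    L.append(big)
cv2.imwrite("pics/fr.png",np.hstack(L)[:,:,::-1])
b=[(tip_of("frame_bar",F[n])or[None])[0] for n in F]; print([(x["position"],x["confidence"]) for x in b if x])
```

```text
[0.5082 0.2121 0.1932] nest 0.03782167211124181 0.1402557084400174
old tip [array([332.0751, 214.006 ]), array([332.2114, 210.7589]), array([332.3495, 207.4651])] seen 333,207.3
scene [407.2166 220.3302] [408.7784 212.9125]
side [274.151  142.5498] [273.7764 133.5336]
[([384.4, 231.0], 0.91), ([285.7, 166.5], 0.94)]
```

View pics/fr.png

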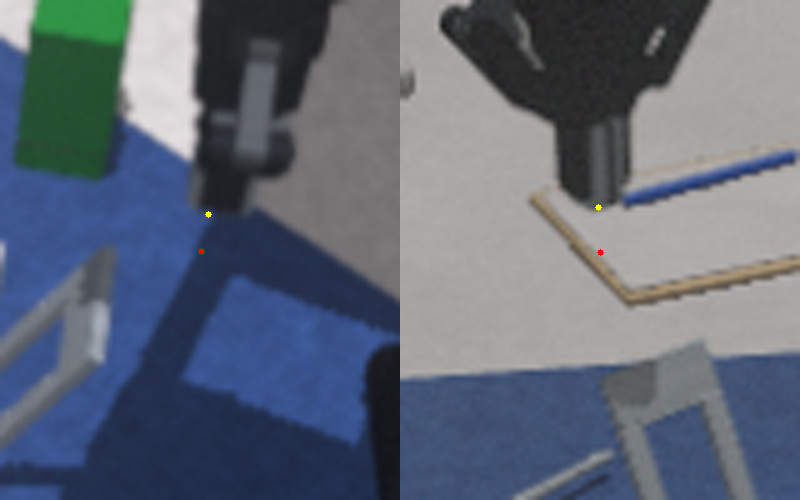

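Both views put the true fingertip about 20 mm above the reported TCP (yellow dots). The bar is at (80,310) and (660,380), so the frame still leans outwards. I'll lower and push the bar inwards to upright, then follow the arc down.

Call:
servo_tool(deltas=[0,0,-0.03,0,0,0,-0.055,0,0,0,-0.06,0,0.006,-0.009,-0.06,0,0.012,-0.017,-0.06,0,0.017,-0.025,-0.059,0,0.022,-0.032,-0.058,0,0.026,-0.039,-0.057,0,0.031,-0.045,-0.055,0,0.035,-0.051,-0.054,0,0.038,-0.056,-0.053,0])

```text
clock: 17.08
position: [0.5444, 0.1544, 0.1373]
tcp_rot: [-180.0, -0.0, 124.1]
ft_force: [-0.7, -0.8, -0.1]
gripper_width: 0.0
grip_force: 0.0
```

```bash
cat > fr.py <<'E'
from fit import *
p=np.load("nest.npy"); o=get_obs(); X=np.array(o["position"]); c,s=np.cos(p[2]),np.sin(p[2]); d=X[:2]-p[:2]
print(X,o["ft_force"],"nest",c*d[0]+s*d[1],-s*d[0]+c*d[1])
F={n:grab_frame(n) for n in("scene","side")}
for n in F:
    r=tip_of("frame_bar",F[n])[:1]
    for x in r:
        g=least_squares(lambda t:proj(N2W(p,[35,60-100*np.cos(t[0]),58+100*np.sin(t[0])]),F[n])[0]-x["position"],[1.2])
        print(n,x["confidence"],"theta",g.x,g.fun)
E
python3 fr.py
```

```text
[0.5444 0.1544 0.1373] [-0.697  -0.803  -0.0534] nest 0.03533947728772577 0.07217148686895763
scene 0.82 theta [1.9899] [ 0.3227 -0.7733]
side 0.65 theta [2.0554] [0.2923 1.6621]
```

Call:
servo_tool(deltas=[0,0,0.025,0,-0.012,0.018,0.025,0,-0.024,0.035,0.025,0,-0.035,0.052,0.025,0,-0.036,0.053,0,0,-0.036,0.053,-0.022,0,-0.036,0.053,-0.022,0,-0.03,0.044,-0.022,0,-0.025,0.036,-0.022,0,-0.02,0.029,-0.02,0,-0.015,0.022,-0.017,0,-0.011,0.016,-0.015,0])

```text
clock: 18.77
position: [0.5337, 0.17, 0.1227]
tcp_rot: [180.0, 0.0, 124.0]
ft_force: [-1.4, 1.6, 1.0]
gripper_width: -0.0003
grip_force: 0.7
```

```bash
python3 fr.py
```

```text
[0.5337 0.17   0.1227] [-1.3887  1.6057  1.0124] nest 0.03528305885532108 0.09115175138434936
scene 0.84 theta [1.7356] [-0.6028  2.5984]
side 0.63 theta [1.7597] [-0.6886  2.3945]
```

Call:
servo_tool(deltas=[0.0045,-0.0066,0.004,0,0.0095,-0.014,0.009,0,0.0146,-0.0215,0.01,0,0.0196,-0.029,0.0095,0,0.0247,-0.0364,0.008,0,0.0297,-0.0439,0.006,0,0.0348,-0.0513,0.002,0,0.0398,-0.0588,-0.003,0])

```text
clock: 19.98
position: [0.5734, 0.1113, 0.1191]
tcp_rot: [180.0, 0.0, 124.1]
ft_force: [-0.6, 0.3, 0.6]
gripper_width: -0.0001
grip_force: 0.4
```

```bash
python3 fr.py
```

```text
[0.5734 0.1113 0.1191] [-0.5738  0.3444  0.5856] nest 0.03529823481834778 0.02023443902904362
scene 0.65 theta [1.0281] [0.9598 3.9153]
side 0.67 theta [1.1219] [-1.5452  1.3198]
```

Call:
servo_tool(deltas=[0.004,-0.0058,-0.004,0,0.0076,-0.0112,-0.008,0,0.011,-0.016,-0.0125,0,0.014,-0.0205,-0.018,0,0.0165,-0.0245,-0.024,0,0.019,-0.028,-0.03,0,0.0213,-0.0315,-0.0365,0,0.0235,-0.0345,-0.043,0,0.0253,-0.0372,-0.05,0,0.027,-0.0395,-0.057,0,0.0283,-0.0417,-0.064,0,0.0297,-0.0438,-0.071,0])

```text
clock: 21.68
position: [0.6025, 0.0681, 0.0476]
tcp_rot: [-180.0, -0.0, 124.1]
ft_force: [-0.4, -0.1, 1.6]
gripper_width: 0.0003
grip_force: 0.3
```

```bash
python3 fr.py
```

```text
[0.6025 0.0681 0.0476] [-0.3804 -0.1161  1.552 ] nest 0.03513095323051431 -0.03182914272452705
scene 0.94 theta [0.1813] [0.6958 0.2089]
side 0.72 theta [0.2154] [ 0.9564 -0.1376]
```

Call:
servo_tool(deltas=[0.0008,-0.0012,-0.002,0,0.0016,-0.0024,-0.004,0,0.0022,-0.0033,-0.006,0,0.0022,-0.0033,-0.008,0,0.0022,-0.0033,-0.01,0])

```text
clock: 22.5
position: [0.605, 0.0647, 0.0382]
tcp_rot: [180.0, 0.0, 124.1]
ft_force: [0.3, -0.9, -0.5]
gripper_width: 0.0001
grip_force: 0.2
```

Call:
servo_tool(deltas=[0,0,-0.0015,0,0,0,-0.003,0,0,0,-0.004,0])

```text
clock: 22.88
position: [0.6048, 0.0648, 0.0341]
tcp_rot: [-180.0, 0.0, 124.1]
ft_force: [0.6, -0.2, 0.2]
gripper_width: 0.0007
grip_force: 0.2
```

Call:
servo_tool(deltas=[0,0,-0.001,0,0,0,-0.002,0,0,0,-0.003,0])

```text
clock: 23.25
position: [0.6048, 0.0648, 0.0318]
tcp_rot: [-180.0, -0.0, 124.1]
ft_force: [-2.8, 0.5, 6.5]
gripper_width: 0.0004
grip_force: 3.6
```

```bash
python3 fr.py
```

```text
[0.6048 0.0648 0.0318] [-2.8372  0.4632  6.5435] nest 0.035211175212901916 -0.03588837950039306
scene 0.87 theta [0.0799] [1.7748 0.2072]
side 0.71 theta [0.0813] [-1.9763  0.0831]
```

Call:
servo_tool(deltas=[0,0,-0.001,0,0,0,-0.002,0,0,0,-0.002,0])

```text
clock: 23.82
position: [0.605, 0.0649, 0.0317]
tcp_rot: [-180.0, -0.0, 124.1]
ft_force: [-7.3, -1.1, 14.0]
gripper_width: 0.0003
grip_force: 7.2
```

The contact is now rigid: the position holds while the force grows to 14 N, so the frame is on its stop. I'll retract and look.

Call:
servo_tool(deltas=[0,0,0.01,0,0,0,0.05,0,0,0,0.1,0,0,0,0.15,0,-0.03,0.04,0.18,0,-0.06,0.09,0.18,0,-0.09,0.14,0.18,0,-0.11,0.18,0.18,0,-0.13,0.22,0.18,0,-0.13,0.22,0.18,0])

```text
clock: 25.08
position: [0.4733, 0.287, 0.2089]
tcp_rot: [-180.0, -0.0, 124.3]
ft_force: [0.8, -0.6, 0.4]
gripper_width: -0.0
grip_force: 0.0
```

```bash
python3 fr.py
python3 - <<'E'
from fit import *
p=np.load("nest.npy");L=[]
for n,c in(("scene",(325,252)),("side",(305,245))):
    f=grab_frame(n); im=cv2.resize(f["pixels"][c[1]-50:c[1]+50,c[0]-65:c[0]+65],(390*1,300),interpolation=cv2.INTER_CUBIC)
    im2=im.copy()
    for q in([61,-52,61],[9,-52,61],[61,60,61],[9,60,61]): cv2.circle(im2,tuple(int(t) for t in (proj(N2W(p,q),f)[0]-[c[0]-65,c[1]-50])*3),2,(255,0,0),-1)
    L.append(np.vstack([im,im2]))
cv2.imwrite("pics/end.png",np.hstack(L)[:,:,::-1])
E
```

```text
[0.4733 0.287  0.2089] [ 0.7658 -0.6092  0.3983] nest 0.05091580196739584 0.2217835226455823
scene 0.69 theta [0.115] [2.029  0.3629]
side 0.65 theta [0.0273] [-0.9293 -0.0019]
```

View pics/end.png

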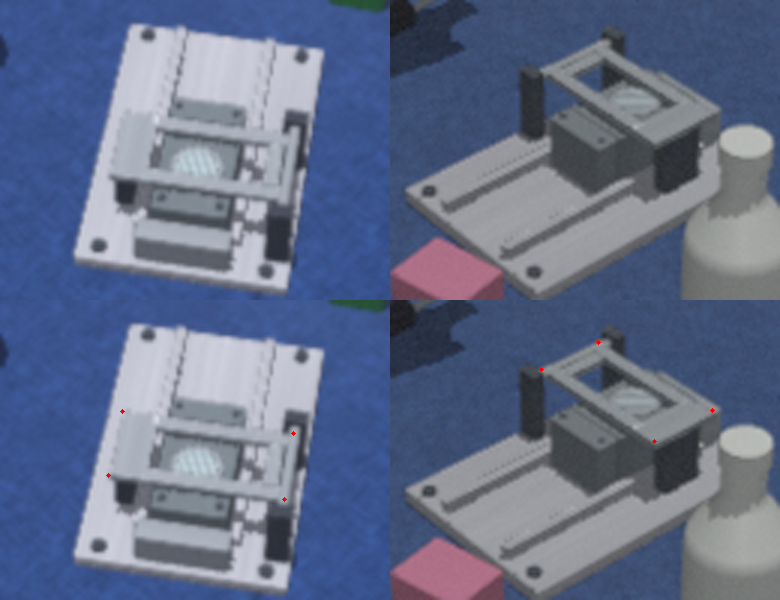

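The frame lies flat on the post, with its corners matching the 0-rad projection (red dots). The window is visible through it at (195,160). One numeric check of the housing against the stop:

Run:
```python
from fit import *
p=np.load("nest.npy"); f=grab_frame("scene"); g=cv2.cvtColor(f["pixels"],cv2.COLOR_RGB2GRAY).astype(np.float32)
for y in(-12,0,12):
    a=[]
    for q in([75,y,52],[75,y,40],[91,y,40],[-15,y,52],[35,y,52]): a.append(proj(N2W(p,q),f)[0].round(1).tolist())
    print(y,"hous.front-top, stop near-top edge, stop far, hous back, mid",a)
    u0=a[1]; r=np.arange(262,288); print([(int(k),int(cv2.getRectSubPix(g,(1,1),(u0[0]-(k-u0[1])*0.18,float(k)))[0,0])) for k in r])
for n in("scene","side"):
    h=grab_frame(n)
    m=[x for x in cut_out("housing",h) if np.hypot(*(np.array(x["position"])-proj(N2W(p,[30,0,40]),h)[0]))<20][:1]
    for x in m: print(n,x["position"],cv2.boundingRect(x["pixels"].astype(np.uint8)),
        cv2.boundingRect(proj(N2W(p,[[u,v,w] for u in(-15,75) for v in(-25,25) for w in(12,52)]),h).astype(np.float32)))
```

```text
-12 hous.front-top, stop near-top edge, stop far, hous back, mid [[315.8, 272.1], [315.7, 275.6], [314.4, 282.6], [322.8, 234.7], [319.0, 255.1]]
[(262, 173), (263, 135), (264, 97), (265, 112), (266, 132), (267, 136), (268, 136), (269, 135), (270, 135), (271, 127), (272, 97), (273, 76), (274, 75), (275, 92), (276, 150), (277, 173), (278, 176), (279, 178), (280, 179), (281, 174), (282, 142), (283, 107), (284, 95), (285, 95), (286, 96), (287, 95)]
0 hous.front-top, stop near-top edge, stop far, hous back, mid [[322.0, 273.0], [321.9, 276.4], [320.7, 283.4], [328.8, 235.5], [325.1, 255.9]]
[(262, 178), (263, 173), (264, 132), (265, 97), (266, 118), (267, 134), (268, 135), (269, 135), (270, 136), (271, 136), (272, 128), (273, 96), (274, 76), (275, 76), (276, 99), (277, 153), (278, 173), (279, 175), (280, 176), (281, 178), (282, 175), (283, 140), (284, 105), (285, 95), (286, 94), (287, 96)]
12 hous.front-top, stop near-top edge, stop far, hous back, mid [[328.3, 273.8], [328.2, 277.3], [327.0, 284.3], [334.8, 236.3], [331.3, 256.7]]
[(262, 178), (263, 176), (264, 171), (265, 130), (266, 93), (267, 117), (268, 136), (269, 138), (270, 136), (271, 136), (272, 135), (273, 127), (274, 96), (275, 76), (276, 77), (277, 107), (278, 156), (279, 172), (280, 175), (281, 177), (282, 178), (283, 173), (284, 135), (285, 103), (286, 93), (287, 93)]
scene [329.1, 257.2] (310, 234, 32, 45) (308, 233, 34, 53)
side [308.9, 239.1] (294, 222, 38, 37) (292, 216, 51, 46)
```

```bash
python3 -c "
from cell import *
print(finish_job())"
```

```text
the job is handed in; nothing more can be done
None
```

The housing was tipped over and lies window up against the end stop, the hold-down frame is pressed fully down over it, and the job is handed in at about 25 s on the robot clock; the hand-in returned no verdict.

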